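# Start the towel warmer from the bathroom bench

## Task

Start the towel warmer by pressing its controls with the fingertips, in this order: press the raised, ribbed end of the rocker fully down so that it stays switched over, push the long key fully down so that it stays down, then press the small round button fully in and let it come back up. Leave the short key and the large button alone, do not pick up or shove any of the control boxes, and leave everything else on the bench where it stands.

Things in the scene. Friction and masses are not known exactly. Their poses are not given: they have to be found in the camera images.
- rocker_box: Power box, loose on the bench, 0.4 to 0.7 kg: aluminium base 104 (x) x 74 (y) mm, top face at 30 mm, carrying one wide white see-saw rocker. Origin: centre of its underside. Its x runs along the rocker; the rocker's raised end, with a thin rib across it, is the +x end at the start.
- rocker (a joint): Tilt of the rocker about its middle axle (along the box's y, 38 mm above the bench): 0 rad = off, +x end up; 0.36 = on, +x end fully down. The rocker plate is 80 mm long, 44 mm wide, 8 mm thick, its top 7 mm above the axle. It stays where it is left; about 3 N at the rib moves it.
- rocker_press (a point): Point on the rocker's top surface at the rib, 28 mm from the axle towards the +x end. About 50 mm above the bench when off, 40 mm when on (its path is 10 mm down). It moves with the rocker.
- key_box: Level box, loose on the bench, 0.4 to 0.7 kg: aluminium base 120 (x) x 90 (y) mm, top face at 30 mm, with two parallel white bar keys that lie along its y: the long one at x = -27 mm, the short one at x = +27 mm. Origin: centre of its underside.
- long_key (a joint): How far the long key is pushed down: 0 m = up, 0.008 = fully down at its stop. Latching: it stays where it is pushed to; about 3.5 N moves it.
- long_key_top (a point): Centre of the top face of the long key, 66 (y) x 20 (x) mm; 44 mm above the bench when up, 14 mm above the box's top face.
- short_key (a joint): How far the short key is pushed down, 0 to 0.008 m, same kind; 0 = up.
- short_key_top (a point): Centre of the top face of the short key, 30 (y) x 20 (x) mm; 44 mm above the bench. Not to be pressed.
- button_box: Timer box, loose on the bench, 0.4 to 0.7 kg: aluminium base 120 (x) x 74 (y) mm, top face at 30 mm, with two round white spring push buttons: the small one at x = -30 mm, the large one at x = +28 mm. Origin: centre of its underside.
- small_button (a joint): How far the small button is pressed: 0 m = up, 0.006 = fully in. Sprung: 1.5 N starts it, 5 N holds it fully in, it comes back by itself when let go.
- small_button_top (a point): Centre of the flat top of the small button, 22 mm across; 42 mm above the bench when up, 12 mm above the box's top face.
- large_button (a joint): How far the large button is pressed, 0 to 0.006 m, same kind; 0 = up.
- large_button_top (a point): Centre of the flat top of the large button, 40 mm across; 42 mm above the bench. Not to be pressed.
- soap_dish: White ceramic dish with a cream bar of soap, one piece, 110 x 75 x 34 mm, loose. Origin: centre of its underside.
- cream_jar: Amber glass jar with steel lid, 62 mm across, 50 mm tall, loose. Origin: centre of its underside.
- seashell: Terracotta-coloured domed shell ornament, 68 mm across, 37 mm tall, loose. Origin: centre of its underside.
- tumbler: White ceramic tumbler, 68 mm across, 85 mm tall, loose. Origin: centre of its underside.
- hairbrush: Dark wooden paddle hairbrush lying on its back, bristles up: 205 mm long along its x (handle to -x, 60 mm wide head at +x), 26 mm tall, loose. Origin: underside, near its middle.
Things that resemble listed ones, but are neither listed nor needed, are in the scene too. Leave any purple or red look-alike of the key_box alone.

How it is judged (in metres and radians):
On the way, in this order (a step that is already met when the one before it is completed fails the run):
1. the rocker is switched over, ribbed end fully down (value of joint rocker above 0.31 rad), for 0.2 s.
2. the long key is fully down, the rocker still on (value of joint long_key above 0.0065 m and value of joint rocker above 0.31 rad), for 0.2 s.
3. the small button is pressed fully in, rocker on and long key down (all of step 2 and value of joint small_button above 0.0048 m), for 0.05 s.
At the end, for the whole second after the job is handed in: Rocker on (over 0.31 rad of 0.36), long key down (over 6.5 mm of 8), small and large buttons up (under 1.5 mm), short key up (under 3 mm); the three boxes flat, at rest and within 30 mm of where they started; all other loose things at rest within 30 mm of where they started (all of step 2 and value of joint short_key below 0.003 m and value of joint each of small_button, large_button below 0.0015 m and distance of each of rocker_box, key_box, button_box, soap_dish, cream_jar, seashell, tumbler, hairbrush from where it was at the start of the episode below 0.03 m and angle between each of rocker_box, key_box, button_box's own z axis and vertical below 0.1 rad and linear speed of each of rocker_box, key_box, button_box below 0.02 m/s and linear speed of each of soap_dish, cream_jar, seashell, tumbler, hairbrush below 0.03 m/s); the robot touches nothing.
It fails at once if the long key is pushed before the rocker is switched over (value of joint long_key above 0.004 m and value of joint rocker below 0.25 rad).
It fails at once if the small button is pressed before the rocker is on and the long key is down (value of joint small_button above 0.003 m and (value of joint long_key below 0.0065 m or value of joint rocker below 0.31 rad)).
It fails at once if the short key or the large button is pressed (value of joint short_key above 0.004 m or value of joint large_button above 0.003 m).
It fails at once if a control box is lifted, tipped or shoved more than 30 mm (height (world z) of any of rocker_box, key_box, button_box above 0.012 m or angle between any of rocker_box, key_box, button_box's own z axis and vertical above 0.2 rad or distance of any of rocker_box, key_box, button_box from where it was at the start of the episode above 0.03 m).
It fails at once if another thing on the bench is moved more than 30 mm or lifted (distance of any of soap_dish, cream_jar, seashell, tumbler, hairbrush from where it was at the start of the episode above 0.03 m or height (world z) of any of soap_dish, cream_jar, seashell, tumbler, hairbrush above 0.025 m).
It also fails if it takes over 51 s, if anything falls off the work surface, if the arm or the gripper's body presses on something with over 40 N, if the wrist force passes 120 N, or if a joint passes its speed limit or range.

## Robot

A 7-joint arm with a two-finger parallel gripper is mounted at the origin on the work surface. World frame = base frame: x ahead of the robot, y to its left, z up, the work surface at z = 0. Lengths are in mm, angles in degrees, forces in N, time in s.
With the tool pointing down it reaches from about 425 to 875 mm from the base axis. Payload 8.4 kg.
Tool frame: the origin (TCP) lies between the finger pads; the fingertips stand 22 mm ahead of it and the grasp point (between the pads) lies 3 mm ahead of it (tip_extent is the distance from the TCP to the fingertips, in mm); z points along the fingers, y is the line along which they close (so a half turn about z gives the same grasp; the last joint's range is limited). The gripper opens to 87 mm and grips with 3 to 60 N. Pads are 19 mm wide; open, the fingers measure 117 mm over their backs; the gripper's body (75 mm by 190 mm) begins 51 mm behind the grasp point.
Start: joints at [-75.699, 19.091, 2.286, 83.961, -0.768, 76.965, -3.352], TCP at [222.151, 610.83, 244.546] pointing down, gripper open.
Joint ranges: [-147.57, 147.57], [-21.85, 119.76], [-74.77, 79.35], [14.55, 137.4], [-85.83, 265.84], [4.83, 119.75], [-152.11, 152.11]. Speed limits (degrees/s): [127.2, 127.2, 159.86, 159.86, 180, 180, 180].

## Interface

Orientations are given as a 3x3 rotation matrix whose columns are the frame's x, y, z axes.
In Python, from cell import * gives the robot as it stands.
- The arm moves only by the tool send_rows, never from a script. Its argument "targets" is a list of rows, each an object of numbers: "dx", "dy", "dz": the shift along the tool's x, y, z in m; "spin": the turn about the tool's z in degrees. A call has 1 to 8 rows; each row is the pose to reach, as a shift and turn from the pose commanded when the call began, along the tool's axes at that moment; what a row does not reach only later rows make up. A row lasts 1/12 s, in which the tool goes at most 41.7 mm and 7.16 degrees, less where a joint would pass 70% of its speed; a pose out of reach is approached as far as the arm can. A call with a gripper value outside its range is refused whole. "grip" is the opening, from 0 (shut) to 1 (fully open), set as the call begins (left out, the last holds). The fingers move at their own pace and stop on an object; "grip_force" is the grip in N (left out, the last holds). Time passes only in rows, so rows that repeat a pose let the fingers close. It gives the time, the measured TCP pose, the force, the opening and the grip force at its end, in the units of the state.
- state(): the state, without advancing time (a new reading comes with each control period).
- grab_frame(name): name is "side" or "top" or "wrist"; returns a dict with "img" (400x640x3 uint8, blue, green, red), "vertical_fov" (degrees; the focal length in pixels is half the picture's height over the tangent of half this angle, whatever the lens; pixels are square), "cx", "cy" (the principal point, pixels), "eye" and "attitude" of the camera in the world; the wrist camera has in their place "tool_from_camera" (4x4, takes a point from camera to tool coordinates, whose origin is the TCP and whose axes are the flange's). Camera axes: x right, y up, looking along -z (the intrinsics and any distortion apply to the point x, -y, -z); pixel columns grow to the right and rows downward; lengths in mm; the calibration is good to about 2 mm. A picture is of the moment at which its call begins: read the wrist's pose just before it. There is no depth.
- hand_in(): hands the job in; it is judged then, once.
The state is a dict: "time_s": time; "joint_positions": joint angles; "joint_velocities": joint speeds; "effort": joint torques, N m; "ee_pos": TCP position; "ee_rot": TCP orientation; "ft_force": force on the tool from outside, world axes, zero at the start; "wrist_torque": the same for the moment, N m; "finger_gap": finger opening in mm; "finger_force": force on a finger pad.
Only numpy, scipy, OpenCV 4.12 (cv2) and the standard library are available. Lean on these libraries where they do the work, as an engineer would, in place of code of your own. Each camera call takes 0.05 s, during which the arm holds its last target. There are 200 camera calls.

## Working session

There is one attempt and no reset: what is moved stays moved. The work goes in short steps, Python scripts to look and compute and a tool call to move; the robot and the scene stay as the last step left them, time stands still between calls to the robot, and variables do not carry over. Pictures are saved under pics/ and viewed, at most 10 in all, crops included, and the job is handed in when it is done.

Besides the shell and the picture viewer there is one more tool, called after "Call:" by a JSON object that holds its "method" and its "body". send_rows: Moves the arm, as the interface text tells. Its arguments: {"type":"object","properties":{"targets":{"type":"array","items":{"type":"object","properties":{"dx":{"type":"number"},"dy":{"type":"number"},"dz":{"type":"number"},"spin":{"type":"number"}}}},"grip":{"type":"number"},"grip_force":{"type":"number"}},"required":["targets"]}

```bash
mkdir -p pics; python3 - <<'E'
from cell import *
import cv2,numpy as np,pickle
s=state();print(s['time_s'],s['ee_pos'],s['ee_rot'],s['finger_gap'])
for n in('top','side'):
    f=grab_frame(n);cv2.imwrite(f'pics/{n}0.png',f['img']);pickle.dump(f,open(f'{n}.pkl','wb'))
    print({k:v for k,v in f.items() if k!='img'})
E
```

```text
0.0 [222.02132872 610.43958628 243.67404485] [[-9.39796797e-01  3.41733499e-01 -4.42059331e-04]
 [ 3.41733767e-01  9.39795542e-01 -1.54029089e-03]
 [-1.10923608e-04 -1.59862705e-03 -9.99998716e-01]] 87.28401014586171
{'vertical_fov': 48.08850112336059, 'cx': 317.3595815911499, 'cy': 195.00409620949807, 'eye': array([ 448.47009714,   39.19116026, 1351.09149108]), 'attitude': array([[-0.0243961 ,  0.99863908, -0.04609564],
       [-0.99963617, -0.02383793,  0.01262031],
       [ 0.01150431,  0.04638676,  0.99885731]])}
{'vertical_fov': 43.18938268026818, 'cx': 322.75484183218947, 'cy': 200.68318671043718, 'eye': array([ 165.18557666, -856.32321585, 1078.5155734 ]), 'attitude': array([[ 0.92878916,  0.26733679, -0.25667439],
       [-0.37060022,  0.67460968, -0.63840211],
       [ 0.00248665,  0.68806454,  0.72564523]])}
```

View pics/top0.png

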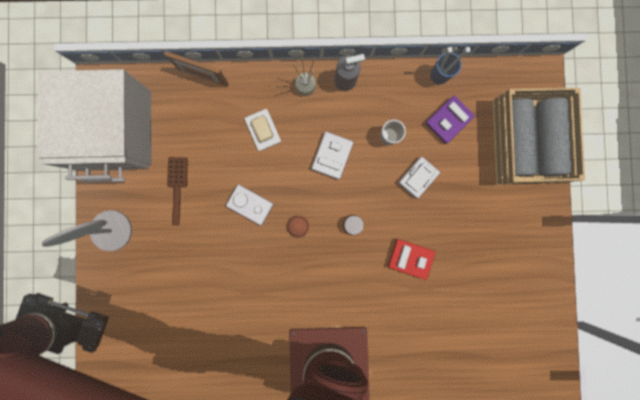

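View pics/side0.png

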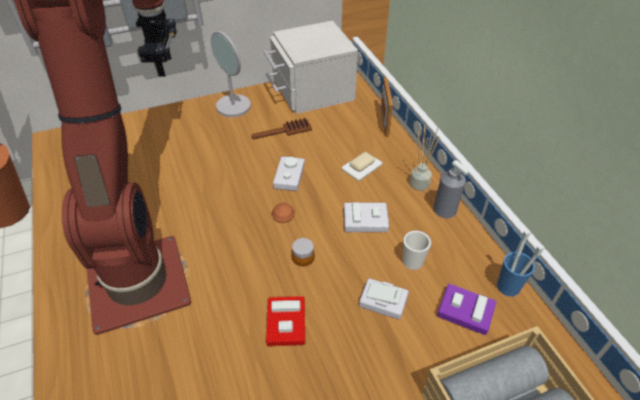

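The top view shows key_box near (333,155), button_box near (249,204) and rocker_box near (420,177). The purple and red look-alikes are at (450,119) and (412,259). Next I zoom in on the three boxes in both views.

```bash
cat > h.py <<'E'
import cv2,numpy as np,pickle
def load(n): return pickle.load(open(f'{n}.pkl','rb'))
def ray(f,u,v):
    F=200/np.tan(np.radians(f['vertical_fov']/2))
    return f['attitude']@np.array([(u-f['cx'])/F,-(v-f['cy'])/F,-1])
def cast(f,u,v,z):
    d=ray(f,u,v);return f['eye']+d*(z-f['eye'][2])/d[2]
def proj(f,p):
    F=200/np.tan(np.radians(f['vertical_fov']/2))
    c=f['attitude'].T@(np.array(p)-f['eye']);return f['cx']-F*c[0]/c[2],f['cy']+F*c[1]/c[2]
E
python3 - <<'E'
from h import *
t=load('top');s=load('side')
rows=[]
for f,cs in((t,[(420,177),(333,155),(249,204)]),(s,[(385,297),(366,217),(289,172)])):
    rows.append(np.hstack([cv2.resize(f['img'][v-29:v+29,u-29:u+29],(260,260),interpolation=cv2.INTER_CUBIC) for u,v in cs]))
cv2.imwrite('pics/z.png',np.vstack(rows))
for n,(u,v) in dict(rocker=(420,177),key=(333,155),button=(249,204)).items():
    roi=t['img'][v-29:v+29,u-29:u+29];hsv=cv2.cvtColor(roi,cv2.COLOR_BGR2HSV)
    m=((hsv[...,1]<70)&(hsv[...,2]>90)).astype(np.uint8)
    k,l,st,c=cv2.connectedComponentsWithStats(m);lab=l[29,29] or 1+np.argmax(st[1:,4])
    cn=cv2.findContours((l==lab).astype(np.uint8),0,2)[0][0]
    r=cv2.minAreaRect(cn);b=cv2.boxPoints(r)+[u-29,v-29]
    P=np.array([cast(t,*q,25) for q in b]);print(n,b.round(1).tolist(),P[:,:2].round().tolist(),'ctr',P.mean(0).round(1),np.linalg.norm(np.diff(P,axis=0),axis=1).round())
E
```

```text
rocker [[396.9, 182.3], [420.7, 154.5], [441.0, 171.8], [417.1, 199.7]] [[542.0, -215.0], [623.0, -289.0], [570.0, -347.0], [489.0, -273.0]] ctr [ 555.9 -281.    25. ] [110.  79. 110.]
key [[309.8, 168.9], [324.4, 130.0], [354.0, 141.1], [339.4, 180.0]] [[588.0, 43.0], [703.0, -3.0], [668.0, -91.0], [553.0, -44.0]] ctr [627.8 -23.7  25. ] [124.  94. 124.]
button [[224.2, 205.8], [237.1, 182.7], [273.9, 203.2], [261.1, 226.3]] [[484.0, 298.0], [552.0, 259.0], [489.0, 151.0], [421.0, 191.0]] ctr [486.5 224.8  25. ] [ 78. 125.  78.]
```

View pics/z.png

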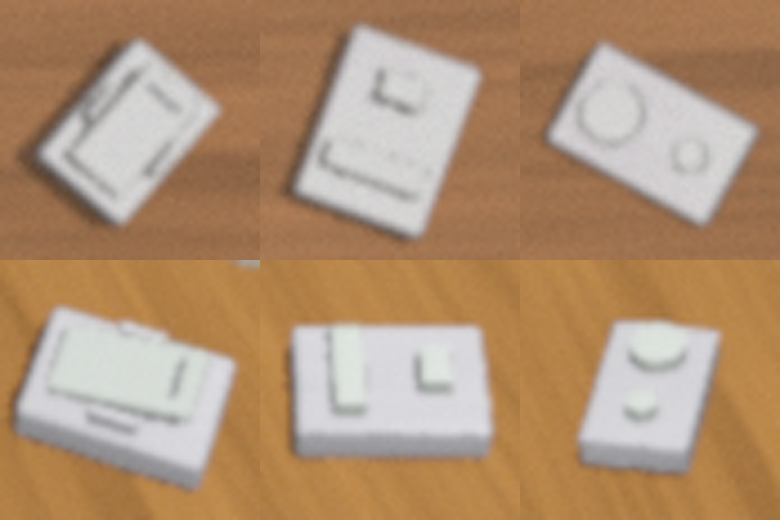

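The zoom shows the rocker's rib at its far end, about (427.8,169.6) in top and (395.7,294.1) in side. The long key is on the near side of its box at about (328,163.5) in top and (356.6,212) in side. The small button is at about (257.9,210) in top and (286.8,174.7) in side. Now I compare box-based estimates with two-view triangulation.

```bash
python3 - <<'E'
from h import *
from cell import state
t=load('top');s=load('side')
def tri(a,b):
    d1=ray(t,*a);d2=ray(s,*b);k=np.linalg.lstsq(np.c_[d1,-d2],s['eye']-t['eye'],rcond=None)[0]
    p=t['eye']+d1*k[0];q=s['eye']+d2*k[1];return ((p+q)/2).round(1),np.linalg.norm(p-q).round(1)
D=dict(rocker=((427.8,169.6),(395.7,294.1),50,(556,-281),(81,-74),28),key=((328.1,163.5),(356.6,211.9),44,(627.8,-23.7),(115,-46),-27),button=((257.9,210),(286.8,174.7),42,(486.5,224.8),(63,108),-30))
R=np.array(state()['ee_rot'])
print('tool x heading',np.degrees(np.arctan2(R[1,0],R[0,0])))
for n,(a,b,z,c,d,o) in D.items():
    d=np.array(d)/np.hypot(*d);print(n,tri(a,b),'top',cast(t,*a,z).round(1),'side',cast(s,*b,z).round(1),'box',(np.array(c)+o*d).round(1),'heading',np.degrees(np.arctan2(d[1],d[0])).round(1))
E
```

```text
tool x heading 160.0138357476443
rocker (array([ 575.7, -301.6,   51.3]), np.float64(1.6)) top [ 575.1 -301.7   50. ] side [ 577.  -301.1   50. ] box [ 576.7 -299.9] heading -42.4
key (array([603.8, -12.2,  34.7]), np.float64(4.9)) top [600.4 -11.   44. ] side [602.2 -20.3  44. ] box [602.7 -13.7] heading -21.8
button (array([471. , 196.7,  39.6]), np.float64(3.5)) top [469.3 197.   42. ] side [471.9 193.7  42. ] box [471.4 198.9] heading 59.7
```

Both estimates agree to about 3 mm. I close the fingers and travel to the rocker along an arc.

Call:
{"method": "send_rows", "body": {"targets": [{"dx":-0.24,"dy":-0.16},{"dx":-0.24,"dy":-0.16},{"dx":-0.24,"dy":-0.16},{"dx":-0.24,"dy":-0.16},{"dx":-0.24,"dy":-0.16},{"dx":-0.24,"dy":-0.16},{"dx":-0.24,"dy":-0.16},{"dx":-0.24,"dy":-0.16}], "grip": 0, "grip_force": 20}}

```text
validation failed for argument at $.ta...
```

Call:
{"method": "send_rows", "body": {"targets": [{"dx":-0.235,"dy":-0.157},{"dx":-0.235,"dy":-0.157},{"dx":-0.235,"dy":-0.157},{"dx":-0.235,"dy":-0.157},{"dx":-0.235,"dy":-0.157},{"dx":-0.235,"dy":-0.157},{"dx":-0.235,"dy":-0.157},{"dx":-0.235,"dy":-0.157}]}}

```text
validation failed for argument at $.ta...
```

Call:
{"method": "send_rows", "body": {"targets": [{"dx":-0.03,"dy":-0.02,"dz":0,"spin":0},{"dx":-0.06,"dy":-0.04,"dz":0,"spin":0}], "grip": 0, "grip_force": 20}}

```text
time_s: 0.27
ee_pos: [263.2, 553.0, 243.4]
ee_rot: [[-0.941, 0.338, -0.001], [0.338, 0.941, -0.001], [0.001, -0.001, -1.0]]
ft_force: [1.3, 0.1, 0.5]
finger_gap: 80.3
finger_force: 0.0
```

Call:
{"method": "send_rows", "body": {"targets": [{"dx":-0.033,"dy":-0.022,"dz":0,"spin":0},{"dx":-0.066,"dy":-0.044,"dz":0,"spin":0},{"dx":-0.1,"dy":-0.066,"dz":0,"spin":0},{"dx":-0.133,"dy":-0.088,"dz":0,"spin":0},{"dx":-0.166,"dy":-0.11,"dz":0,"spin":0},{"dx":-0.2,"dy":-0.132,"dz":0,"spin":0},{"dx":-0.233,"dy":-0.154,"dz":0,"spin":0},{"dx":-0.266,"dy":-0.176,"dz":0,"spin":0}]}}

```text
time_s: 0.93
ee_pos: [455.4, 294.5, 244.4]
ee_rot: [[-0.94, 0.342, -0.0], [0.342, 0.94, -0.0], [0.0, -0.0, -1.0]]
ft_force: [0.9, 0.6, -0.1]
finger_gap: 28.7
finger_force: 0.0
```

Call:
{"method": "send_rows", "body": {"targets": [{"dx":-0.03,"dy":-0.022,"dz":0,"spin":0},{"dx":-0.06,"dy":-0.044,"dz":0,"spin":0},{"dx":-0.09,"dy":-0.066,"dz":0,"spin":0},{"dx":-0.12,"dy":-0.088,"dz":0,"spin":0},{"dx":-0.15,"dy":-0.11,"dz":0,"spin":0}]}}

```text
time_s: 1.35
ee_pos: [558.6, 140.0, 244.4]
ee_rot: [[-0.94, 0.342, -0.0], [0.342, 0.94, -0.0], [0.0, -0.0, -1.0]]
ft_force: [0.9, 0.5, 0.9]
finger_gap: 1.7
finger_force: 0.0
```

Call:
{"method": "send_rows", "body": {"targets": [{"dx":-0.016,"dy":-0.038,"dz":0,"spin":3},{"dx":-0.032,"dy":-0.076,"dz":0,"spin":6},{"dx":-0.048,"dy":-0.114,"dz":0,"spin":9},{"dx":-0.064,"dy":-0.152,"dz":0,"spin":12},{"dx":-0.08,"dy":-0.19,"dz":0,"spin":15},{"dx":-0.096,"dy":-0.228,"dz":0,"spin":18},{"dx":-0.112,"dy":-0.266,"dz":0,"spin":21},{"dx":-0.127,"dy":-0.304,"dz":0,"spin":22}]}}

```text
time_s: 2.02
ee_pos: [573.2, -189.1, 244.5]
ee_rot: [[-0.741, 0.671, -0.0], [0.671, 0.741, 0.0], [0.0, 0.0, -1.0]]
ft_force: [0.6, -0.2, -0.7]
finger_gap: 0.6
finger_force: 0.0
```

Call:
{"method": "send_rows", "body": {"targets": [{"dx":0,"dy":0,"dz":0.01,"spin":0},{"dx":0,"dy":0,"dz":0.01,"spin":0},{"dx":0,"dy":0,"dz":0.01,"spin":0}]}}

```text
time_s: 2.27
ee_pos: [573.1, -186.9, 233.8]
ee_rot: [[-0.743, 0.669, -0.002], [0.669, 0.743, 0.001], [0.002, -0.001, -1.0]]
ft_force: [-0.0, 0.7, -0.1]
finger_gap: 0.0
finger_force: 0.0
```

```bash
cat >> h.py <<'E'
def wrist(name):
    from cell import state,grab_frame
    s=state();f=grab_frame('wrist');T=np.array(f['tool_from_camera']);R=np.array(s['ee_rot'])
    f['eye']=np.array(s['ee_pos'])+R@T[:3,3];f['attitude']=R@T[:3,:3]
    cv2.imwrite(f'pics/{name}.png',f['img']);pickle.dump(f,open(f'{name}.pkl','wb'));return f,s
def rel(s,p):
    "tool-axis shift from TCP so that the fingertip (22 ahead) stands at p"
    R=np.array(s['ee_rot']);return (R.T@(np.array(p)-s['ee_pos'])-[0,0,22]).round(1)
E
python3 - <<'E'
from h import *
f,s=wrist('w0');print(s['ee_pos'],s['ee_rot'],f['eye'],f['attitude'],f['vertical_fov'])
print('rib expected at',proj(f,(576,-301,50)),rel(s,(576,-301,50)))
E
```

```text
[ 573.13343616 -186.94143219  233.82421701] [[-7.43138489e-01  6.69135591e-01 -1.65739452e-03]
 [ 6.69135772e-01  7.43139989e-01  5.24260532e-04]
 [ 1.58247752e-03 -7.19423781e-04 -9.99998489e-01]] [ 519.52173163 -138.97596782  373.89671587] [[ 0.66942147 -0.71623187 -0.19719737]
 [ 0.74288182  0.64496851  0.17928253]
 [-0.00122177 -0.26650992  0.9638314 ]] 59.262978807155925
rib expected at (np.float64(237.4926128998939), np.float64(256.5377651900051)) [-78.7 -82.7 161.8]
```

View pics/w0.png

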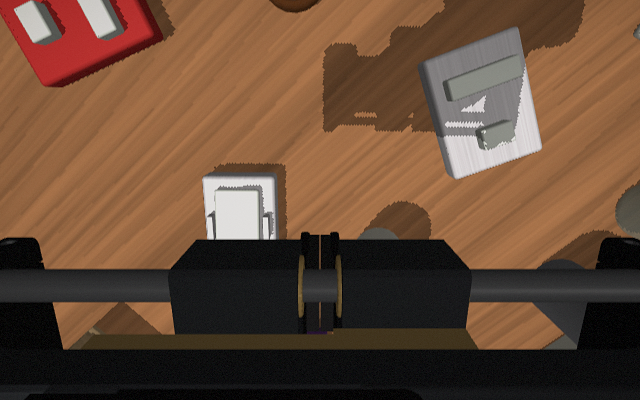

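The wrist view shows the rocker box square in the image, with the plate's near end at about (239,189), matching the estimate. The long key is centred at about (484,77).

```bash
python3 - <<'E'
from h import *
f=load('w0');t=np.radians(-42.2);d=np.array([np.cos(t),np.sin(t)])
p=cast(f,239,189,38);print('plate end',p,'rib',p[:2]+67*d)
a=cast(f,207,178,28);b=cast(f,274,176,28);print('box near edge',a,b,np.hypot(*(a-b)[:2]),'rib',(a+b)[:2]/2+80*d)
print('key',cast(f,484,77,44))
E
```

```text
plate end [ 528.37564624 -254.15362417   38.        ] rib [ 578.00955419 -299.15890366]
box near edge [ 499.1093747  -273.35032386   28.        ] [ 542.71370239 -221.87221564   28.        ] 67.46356808656984 rib [ 580.17590625 -301.3489169 ]
key [601.94768265 -17.05301421  44.        ]
```

Call:
{"method": "send_rows", "body": {"targets": [{"dx":-0.026,"dy":-0.027,"dz":0,"spin":0},{"dx":-0.052,"dy":-0.054,"dz":0,"spin":0},{"dx":-0.079,"dy":-0.082,"dz":0.01,"spin":0},{"dx":-0.079,"dy":-0.082,"dz":0.045,"spin":0},{"dx":-0.079,"dy":-0.082,"dz":0.08,"spin":0},{"dx":-0.079,"dy":-0.082,"dz":0.115,"spin":0},{"dx":-0.079,"dy":-0.082,"dz":0.145,"spin":0},{"dx":-0.079,"dy":-0.082,"dz":0.151,"spin":0}]}}

```text
time_s: 2.98
ee_pos: [575.8, -297.5, 78.5]
ee_rot: [[-0.745, 0.667, -0.007], [0.667, 0.745, 0.004], [0.007, -0.002, -1.0]]
ft_force: [-0.1, 0.9, 0.2]
finger_gap: 0.3
finger_force: 0.0
```

Call:
{"method": "send_rows", "body": {"targets": [{"dx":0,"dy":0,"dz":0.003,"spin":0},{"dx":0,"dy":0,"dz":0.006,"spin":0},{"dx":0,"dy":0,"dz":0.009,"spin":0},{"dx":0,"dy":0,"dz":0.012,"spin":0},{"dx":0,"dy":0,"dz":0.014,"spin":0},{"dx":0,"dy":0,"dz":0.015,"spin":0}]}}

```text
time_s: 3.48
ee_pos: [578.4, -301.6, 69.7]
ee_rot: [[-0.743, 0.669, 0.002], [0.669, 0.743, -0.001], [-0.002, 0.001, -1.0]]
ft_force: [1.3, -0.8, 2.4]
finger_gap: 0.2
finger_force: 1.2
```

Call:
{"method": "send_rows", "body": {"targets": [{"dx":0,"dy":0,"dz":0.002,"spin":0},{"dx":0,"dy":0,"dz":0.003,"spin":0},{"dx":0,"dy":0,"dz":0.004,"spin":0},{"dx":0,"dy":0,"dz":0.005,"spin":0},{"dx":0,"dy":0,"dz":0.006,"spin":0}]}}

```text
time_s: 3.9
ee_pos: [578.4, -301.9, 63.4]
ee_rot: [[-0.743, 0.669, 0.002], [0.669, 0.743, -0.001], [-0.003, 0.001, -1.0]]
ft_force: [2.6, -1.1, 12.9]
finger_gap: 0.1
finger_force: 6.7
```

Call:
{"method": "send_rows", "body": {"targets": [{"dx":0,"dy":0,"dz":0.001,"spin":0},{"dx":0,"dy":0,"dz":0.001,"spin":0}]}}

```text
time_s: 4.07
ee_pos: [578.4, -301.9, 63.3]
ee_rot: [[-0.743, 0.669, 0.003], [0.669, 0.743, -0.001], [-0.003, 0.001, -1.0]]
ft_force: [-0.2, -0.4, 13.3]
finger_gap: 0.5
finger_force: 6.9
```

The rocker is at its stop: tip at 41.3 mm with the force rising to 13 N. I lift and go to the long key.

Call:
{"method": "send_rows", "body": {"targets": [{"dx":0,"dy":0,"dz":0,"spin":0},{"dx":0,"dy":0,"dz":0,"spin":0},{"dx":0,"dy":0,"dz":-0.02,"spin":0},{"dx":0,"dy":0,"dz":-0.05,"spin":0},{"dx":0,"dy":0,"dz":-0.08,"spin":0},{"dx":0,"dy":0,"dz":-0.1,"spin":0},{"dx":0,"dy":0,"dz":-0.1,"spin":0}]}}

```text
time_s: 4.65
ee_pos: [578.3, -302.1, 165.6]
ee_rot: [[-0.743, 0.669, 0.004], [0.669, 0.743, -0.001], [-0.004, 0.002, -1.0]]
ft_force: [-0.2, -0.6, 0.5]
finger_gap: 0.5
finger_force: 0.0
```

Call:
{"method": "send_rows", "body": {"targets": [{"dx":0.022,"dy":0.029,"dz":0,"spin":-3},{"dx":0.045,"dy":0.058,"dz":0,"spin":-6},{"dx":0.067,"dy":0.087,"dz":0,"spin":-9},{"dx":0.09,"dy":0.116,"dz":0,"spin":-12},{"dx":0.112,"dy":0.145,"dz":0,"spin":-15},{"dx":0.135,"dy":0.174,"dz":0,"spin":-18},{"dx":0.157,"dy":0.203,"dz":0,"spin":-20},{"dx":0.175,"dy":0.229,"dz":0,"spin":-20}]}}

```text
time_s: 5.32
ee_pos: [599.1, -10.9, 160.3]
ee_rot: [[-0.929, 0.371, -0.003], [0.371, 0.929, 0.001], [0.003, -0.0, -1.0]]
ft_force: [0.1, 0.9, -0.0]
finger_gap: 0.5
finger_force: 0.0
```

Call:
{"method": "send_rows", "body": {"targets": [{"dx":0,"dy":0,"dz":0.01,"spin":0},{"dx":0,"dy":0,"dz":0.01,"spin":0},{"dx":0,"dy":0,"dz":0.01,"spin":0}]}}

```text
time_s: 5.57
ee_pos: [599.2, -14.4, 150.3]
ee_rot: [[-0.927, 0.374, -0.003], [0.374, 0.927, -0.001], [0.003, -0.002, -1.0]]
ft_force: [0.7, -0.2, -0.2]
finger_gap: 0.6
finger_force: 0.0
```

```bash
python3 - <<'E'
from h import *
from cell import grab_frame
f,s=wrist('w1');t=grab_frame('side')
print(s['ee_pos'],rel(s,(602,-15,44)),proj(f,(602,-15,44)),proj(f,(471,197,42)))
cv2.imwrite('pics/c1.png',np.vstack([f['img'][:,:],cv2.resize(t['img'][262:327,330:434],(640,400))])[::1])
m=cv2.resize(np.hstack([f['img'],cv2.resize(t['img'][260:330,330:442],(640,400))]),(800,250));cv2.imwrite('pics/c1.png',m)
E
```

```text
[599.24642912 -14.4069728  150.25297893] [-3.   0.7 84.2] (np.float64(321.58484066522277), np.float64(207.15799654834515)) (np.float64(574.2223817688443), np.float64(-122.4947762893801))
```

View pics/c1.png

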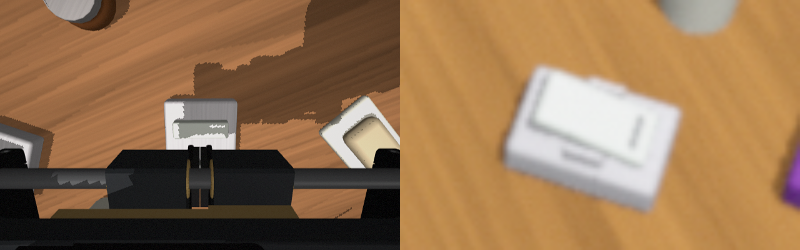

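The wrist view puts the long key at about (321,206), exactly as expected. The side crop shows the rocker with its ribbed end down. I press the key.

Call:
{"method": "send_rows", "body": {"targets": [{"dx":-0.003,"dy":0.001,"dz":0.03,"spin":0},{"dx":-0.003,"dy":0.001,"dz":0.06,"spin":0},{"dx":-0.003,"dy":0.001,"dz":0.075,"spin":0},{"dx":-0.003,"dy":0.001,"dz":0.08,"spin":0},{"dx":-0.003,"dy":0.001,"dz":0.084,"spin":0},{"dx":-0.003,"dy":0.001,"dz":0.086,"spin":0},{"dx":-0.003,"dy":0.001,"dz":0.088,"spin":0},{"dx":-0.003,"dy":0.001,"dz":0.09,"spin":0}]}}

```text
time_s: 6.33
ee_pos: [604.4, -14.7, 62.9]
ee_rot: [[-0.927, 0.375, 0.002], [0.375, 0.927, -0.0], [-0.002, 0.001, -1.0]]
ft_force: [-1.0, -1.2, 3.2]
finger_gap: 0.7
finger_force: 1.7
```

Call:
{"method": "send_rows", "body": {"targets": [{"dx":0,"dy":0,"dz":0.001,"spin":0},{"dx":0,"dy":0,"dz":0.002,"spin":0},{"dx":0,"dy":0,"dz":0.003,"spin":0},{"dx":0,"dy":0,"dz":0.003,"spin":0}]}}

```text
time_s: 6.67
ee_pos: [604.2, -14.1, 58.9]
ee_rot: [[-0.927, 0.374, 0.001], [0.374, 0.927, -0.0], [-0.001, 0.0, -1.0]]
ft_force: [1.2, -1.9, 3.2]
finger_gap: 0.2
finger_force: 1.6
```

Tip is at 36.9 mm and the force is still the moving force, so I push on to the stop.

Call:
{"method": "send_rows", "body": {"targets": [{"dx":0,"dy":0,"dz":0.001,"spin":0},{"dx":0,"dy":0,"dz":0.002,"spin":0},{"dx":0,"dy":0,"dz":0.002,"spin":0},{"dx":0,"dy":0,"dz":0.002,"spin":0}]}}

```text
time_s: 7.0
ee_pos: [604.3, -14.1, 58.3]
ee_rot: [[-0.927, 0.375, 0.001], [0.375, 0.927, 0.001], [-0.001, 0.001, -1.0]]
ft_force: [-5.9, -1.1, 18.7]
finger_gap: 0.5
finger_force: 9.4
```

At the stop, with 18.7 N. I lift and go above the small button.

Call:
{"method": "send_rows", "body": {"targets": [{"dx":0,"dy":0,"dz":0,"spin":0},{"dx":0,"dy":0,"dz":-0.02,"spin":0},{"dx":0,"dy":0,"dz":-0.05,"spin":0},{"dx":0,"dy":0,"dz":-0.08,"spin":0},{"dx":0,"dy":0,"dz":-0.1,"spin":0},{"dx":0,"dy":0,"dz":-0.1,"spin":0}]}}

```text
time_s: 7.5
ee_pos: [605.7, -13.5, 160.9]
ee_rot: [[-0.927, 0.374, 0.006], [0.374, 0.927, 0.002], [-0.005, 0.004, -1.0]]
ft_force: [0.9, -0.8, 0.0]
finger_gap: 0.7
finger_force: 0.0
```

Call:
{"method": "send_rows", "body": {"targets": [{"dx":0.03,"dy":0.021,"dz":0,"spin":0},{"dx":0.06,"dy":0.042,"dz":0,"spin":0},{"dx":0.09,"dy":0.063,"dz":0,"spin":0},{"dx":0.12,"dy":0.084,"dz":0,"spin":0},{"dx":0.15,"dy":0.105,"dz":0,"spin":0},{"dx":0.18,"dy":0.126,"dz":0,"spin":0},{"dx":0.203,"dy":0.145,"dz":0,"spin":0},{"dx":0.203,"dy":0.145,"dz":0,"spin":0}]}}

```text
time_s: 8.17
ee_pos: [465.5, 202.8, 155.7]
ee_rot: [[-0.931, 0.366, -0.003], [0.366, 0.931, 0.002], [0.003, 0.001, -1.0]]
ft_force: [1.0, -0.6, -0.0]
finger_gap: 0.5
finger_force: 0.0
```

Call:
{"method": "send_rows", "body": {"targets": [{"dx":0,"dy":0,"dz":0,"spin":0},{"dx":0,"dy":0,"dz":0,"spin":0}]}}

```text
time_s: 8.33
ee_pos: [469.5, 196.0, 156.1]
ee_rot: [[-0.927, 0.374, -0.001], [0.374, 0.927, -0.001], [0.0, -0.001, -1.0]]
ft_force: [0.1, 0.3, -0.6]
finger_gap: 0.3
finger_force: 0.0
```

```bash
python3 - <<'E'
from h import *
from cell import grab_frame
f,s=wrist('w2');t=grab_frame('side');T=grab_frame('top')
print(s['ee_pos'],rel(s,(471,197,42)),proj(f,(471,197,42)))
c=lambda u,v:cv2.resize(t['img'][v-30:v+30,u-40:u+40],(320,240),interpolation=2)
cv2.imwrite('pics/c2.png',np.vstack([f['img'][:240],np.hstack([c(385,297),c(366,217)])]))
E
```

```text
[469.47507045 196.04425611 156.05066203] [-1.1  1.6 92. ] (np.float64(322.6678923495137), np.float64(201.6528563698645))
```

View pics/c2.png

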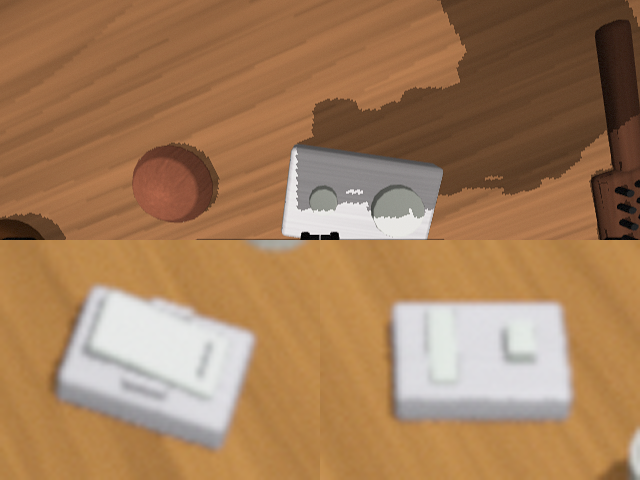

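The wrist view shows the small button at about (322,199), as expected. The long key is down and the rocker is on. I press the button.

Call:
{"method": "send_rows", "body": {"targets": [{"dx":-0.001,"dy":0.001,"dz":0.03,"spin":0},{"dx":-0.001,"dy":0.001,"dz":0.06,"spin":0},{"dx":-0.001,"dy":0.001,"dz":0.078,"spin":0},{"dx":-0.001,"dy":0.001,"dz":0.086,"spin":0},{"dx":-0.001,"dy":0.001,"dz":0.09,"spin":0},{"dx":-0.001,"dy":0.001,"dz":0.093,"spin":0},{"dx":-0.001,"dy":0.001,"dz":0.095,"spin":0},{"dx":-0.001,"dy":0.001,"dz":0.097,"spin":0}]}}

```text
time_s: 9.15
ee_pos: [471.8, 197.0, 60.5]
ee_rot: [[-0.927, 0.375, 0.001], [0.375, 0.927, 0.001], [-0.001, 0.001, -1.0]]
ft_force: [-1.3, -2.0, 3.5]
finger_gap: 0.5
finger_force: 1.8
```

Call:
{"method": "send_rows", "body": {"targets": [{"dx":0,"dy":0,"dz":0.001,"spin":0},{"dx":0,"dy":0,"dz":0.002,"spin":0},{"dx":0,"dy":0,"dz":0.002,"spin":0}]}}

```text
time_s: 9.4
ee_pos: [471.8, 197.0, 58.4]
ee_rot: [[-0.927, 0.375, 0.001], [0.375, 0.927, 0.001], [-0.001, 0.001, -1.0]]
ft_force: [0.0, -2.7, 6.7]
finger_gap: 0.5
finger_force: 3.3
```

Call:
{"method": "send_rows", "body": {"targets": [{"dx":0,"dy":0,"dz":0.001,"spin":0},{"dx":0,"dy":0,"dz":0.002,"spin":0},{"dx":0,"dy":0,"dz":0.002,"spin":0},{"dx":0,"dy":0,"dz":0.002,"spin":0}]}}

```text
time_s: 9.73
ee_pos: [471.9, 197.0, 58.0]
ee_rot: [[-0.927, 0.375, 0.001], [0.375, 0.927, 0.001], [-0.001, 0.002, -1.0]]
ft_force: [-7.5, -6.9, 29.8]
finger_gap: 0.3
finger_force: 14.3
```

Call:
{"method": "send_rows", "body": {"targets": [{"dx":0,"dy":0,"dz":-0.01,"spin":0},{"dx":0,"dy":0,"dz":-0.03,"spin":0},{"dx":0,"dy":0,"dz":-0.06,"spin":0},{"dx":0,"dy":0,"dz":-0.09,"spin":0},{"dx":0,"dy":0,"dz":-0.12,"spin":0},{"dx":0,"dy":0,"dz":-0.12,"spin":0},{"dx":0,"dy":0,"dz":-0.12,"spin":0},{"dx":0,"dy":0,"dz":-0.12,"spin":0}]}}

```text
time_s: 10.4
ee_pos: [470.7, 197.2, 175.3]
ee_rot: [[-0.927, 0.374, -0.0], [0.374, 0.927, 0.0], [0.0, 0.0, -1.0]]
ft_force: [-0.5, -0.5, -1.0]
finger_gap: 0.3
finger_force: 0.0
```

```bash
python3 - <<'E'
from h import *
from cell import grab_frame
f,s=wrist('w3');t=grab_frame('side')
c=lambda u,v:cv2.resize(t['img'][v-30:v+30,u-40:u+40],(320,240),interpolation=2)
cv2.imwrite('pics/c3.png',np.vstack([f['img'][:240],np.hstack([c(385,297),c(366,217)])]))
E
```

```text
(no output)
```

View pics/c3.png

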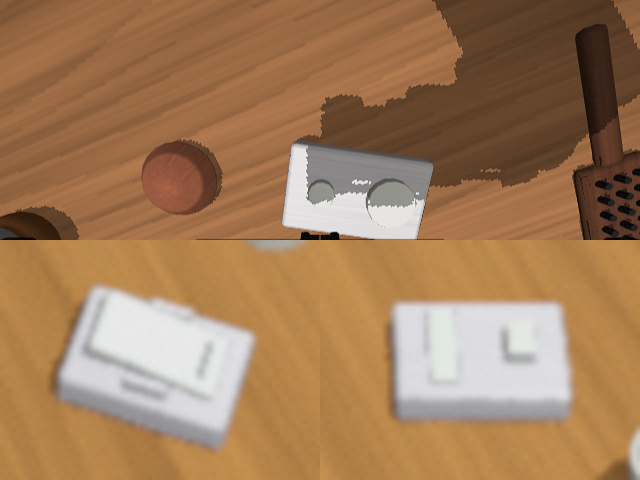

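The rocker is on, the long key is down, the button at about (321,191) is free again, and the boxes have not moved. The arm is clear.

```bash
python3 -c "
from cell import *
print(hand_in())"
```

```text
the job is handed in; nothing more can be done
None
```

I pressed the rocker, the long key and the small button in order, each to its stop, and handed the job in after about 10.5 s with the arm clear; `hand_in()` returned no verdict.

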